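# Press a filter cassette shut in the bench locking pliers

## Robot

A 6-joint arm with a two-finger parallel gripper is mounted at the origin on a cart in front of the work surface, level with it; the furniture and walls round the work are solid. World frame = base frame: x ahead of the robot, y to its left, z up, the work surface at z = 0. Lengths are in mm, angles in rad, forces in N, time in s.
With the tool pointing down it reaches from about 275 to 725 mm from the base axis. Payload 5.6 kg.
Tool frame: the origin (TCP) lies between the finger pads; the fingertips stand 17 mm ahead of it and the grasp point (between the pads) lies 2 mm behind it (r.tip_extent is the distance from the TCP to the fingertips, in mm); z points along the fingers, y is the line along which they close (so a half turn about z gives the same grasp; the last joint's range is limited). The gripper opens to 85 mm and grips with 20 to 120 N. Pads are 22 mm wide; open, the fingers measure 114 mm over their backs; the gripper's body (76 mm by 85 mm) begins 54 mm behind the grasp point. The pads swing forward as they close: fully open they stand 13 mm farther back than shut.
Start: joints at [-0.861, 0.255, 0.108, 0, -1.424, -0.285], TCP at [226.694, -501.102, 248.283] pointing down, gripper open.
Joint ranges: [-2.95, 2.95], [-1.21, 1.97], [-1.09, 1.5], [-2.87, 1.71], [-2.94, -0.07], [-3.05, 3.05]. Speed limits (rad/s): [2.57, 2.57, 3.14, 3.14, 3.14, 3.14].

## Interface

Orientations are given as a unit quaternion [x, y, z, w].
In Python, from bench import r, vision, nets gives the robot as it stands. The module is installed in compiled form; this text tells all that it offers.
- The arm moves only by the tool play_rows, never from a script. Its argument "motion" is a list that holds one entry, the list of rows, each a list of 6 numbers: the shift along the tool's x, y, z in m, then the turn, a rotation vector about the tool's x, y, z in rad. In form: [[[tx, ty, tz, wx, wy, wz], ...]]. A call has 1 to 10 rows; each row is the pose to reach, as a shift and turn from the pose commanded when the call began, along the tool's axes at that moment; what a row does not reach only later rows make up. A row lasts 1/8 s, in which the tool goes at most 62.5 mm and 10.7 degrees, less where a joint would pass 70% of its speed; a pose out of reach is approached as far as the arm can. A call with a gripper value outside its range is refused whole. "fingers" is the closure, from 0 (fully open) to 1 (shut), set as the call begins (left out, the last holds). The fingers move at their own pace and stop on an object; "squeeze" is the grip in N (left out, the last holds). Time passes only in rows, so rows that repeat a pose let the fingers close. It gives the time, the measured TCP pose, the force, the opening and the grip force at its end, in the units of the state.
- r.observe(): the state, without advancing time (a new reading comes with each control period).
- vision.capture(name): name is "side" or "top" or "wrist"; returns (picture, depth): 480x640x3 uint8, red, green, blue; 480x640 float32, mm along the optical axis (not along the pixel's ray), 0 where there is no reading.
- vision.camera_params(name): a dict with "camera_matrix" (3x3 intrinsics, pixels), "k1" (the pictures are not rectified: a ray, as slopes to the right and down, at radius r is drawn at 1 + k1 r^2 times it, then the intrinsics apply), "xyz" and "orientation" of the camera in the world; the wrist camera has in their place "tool_from_camera" (4x4, takes a point from camera to tool coordinates, whose origin is the TCP and whose axes are the flange's). Camera axes: x right, y down, z forward; pixel columns grow to the right and rows downward; lengths in mm; the calibration is good to about 2 mm. A picture is of the moment at which its call begins: read the wrist's pose just before it. camera_params takes no time and is no camera call.
- r.job_done(): hands the job in; it is judged then, once.
Trained networks look in the newest picture that a camera, given by its name, has taken for a name from the list of things; names that differ only in an ending like _2 or _b are one class to them, and where a whole thing is asked for, a point or a joint stands for the part that bears it (a point fixed in the world has none). Each returns a list of dicts, best first, with "confidence" (0 to 1); they miss things now and then, are a little off and sometimes report something else, mostly with a low value. They report only what shows in the picture. A call takes as long as a camera call. They do not tell look-alikes from the thing itself.
- nets.search_frame(camera, target): "xyz" ([x, y, z] in mm, in the coordinates of the camera as it stood for that picture, good to about 4 mm: the middle of the surface that is visible of it).
- nets.trace(camera, target): "mask" (480x640 bool, what is visible of it).
The state is a dict: "time_s": time; "qpos": joint angles; "dq": joint speeds; "tau": joint torques, N m; "eef_pos": TCP position; "eef_rot": TCP orientation; "contact_force": force on the tool from outside, world axes, zero at the start; "wrist_torque": the same for the moment, N m; "opening": finger opening in mm; "finger_force": force on a finger pad.
Only numpy, scipy, OpenCV 4.12 (cv2) and the standard library are available. Lean on these libraries where they do the work, as an engineer would, in place of code of your own. Each camera call takes 0.05 s, during which the arm holds its last target. There are 200 camera calls.

## Task

A filter cassette waits half closed between the jaws of the bench locking pliers. Squeeze the two handles together until they lock over centre and stay locked by themselves with the cassette pressed fully shut, then flick the release lever so that the jaws spring open, and slide the ejector knob to the very end of its stroke so that the closed cassette is pushed out flat onto the outfeed, letting the slide snap all the way back. Work only with the press: do not touch the cassette with the gripper, and leave everything else on the bench where it is.

Things in the scene. Friction and masses are not known exactly. Their poses are not given: they have to be found in the camera images.
- press: Steel locking pliers lying flat on a fixed grey base plate, 160 x 262 mm, top 10 mm up. Origin on the worktop. Its axes, the 'press frame' of the mm figures in other entries: x from the moving (front) handle to the fixed (rear) one, y along the pliers from handles (-y) to jaws and outfeed (+y), z up. The pliers' bars are 18 mm tall, z 43 to 61.
- fixed_handle (a point): Centre of the fixed handle's grip, at (14.5, -124, 52) in the press frame. A straight bar along y, 12 mm wide in x, 18 mm tall, ending at y = -140, with a knurled screw 16 mm thick on its end up to y = -156. It does not give.
- moving_handle (a point): Point on the outer (-x) face of the moving handle, across from fixed_handle: locked at about (-12, -124, 52) in the press frame, open at about (-43, -119, 52). A channel 18 mm tall, ending at y = -158. Over both handles it measures about 63 mm open, 32 mm locked. Grip both from above across x; as the fixed one stays put, the gripper must shift to +x while it closes.
- handle (a joint): Angle of the moving handle about its pin on the moving jaw (rad, relative to the jaw): 0 fully open (sprung), about 0.50 when locked, centre at about 0.44. Squeezing takes up to about 10 N at moving_handle; past centre it snaps on and stays by itself.
- release_tab (a point): Middle of the release lever's tab: a dark upright plate 5 mm thick (x), 24 mm long (y), 22 mm tall (z 48 to 70), behind the moving handle's end and riding on it. Locked at about (-6, -198, 62) in the press frame, open at about (-66, -190, 62). Push it towards -x from its +x side, about 4 N and 20 to 30 mm; the handle then springs open towards -x by itself.
- release (a joint): Angle of the release lever in the moving handle (rad): 0 at rest (sprung back), grows as the tab is pushed to -x on its 64 mm arm, stop at 0.50. It pushes the toggle link back over centre: the lock breaks at about 0.3.
- ejector_knob (a point): Middle of the black ejector knob: upright, 23 mm in diameter, z 46 to 74, at (-82, 1, 62) in the press frame with the slide home, in front of the jaws. It slides along +y of the press.
- ejector (a joint): Ejector slide (m): 0 home, 0.076 at its end, along +y of the press. A spring pulls it back with 1.2 N (home) to 3.5 N (end). Its 30 mm wide steel blade, face at y = 8 mm at home and 84 mm at the end in the press frame, pushes the cassette.
- outfeed (a point): Where the ejected cassette comes to lie: on the bed (z = 24 mm) at about (0, 112, 24) in the press frame, between low guides 69 mm apart, before an end stop at y = 150.
- cassette: White filter cassette lying between the jaws on the bed, axis along x: two octagonal halves, 56 mm across flats, 60 mm long when shut, 0.1 kg. Origin on its underside, at the seam; at the start near (-2, 41, 24) in the press frame. The fixed jaw's face is at x = +30; the moving jaw comes from -x and presses the cap half.
- cap (a joint): Gap between the two halves (m): 4 to 5.5 mm at the start, 0 when pressed fully shut. Friction about 7 N; it stays where it is pressed to.
- done_0: A finished cassette standing on end behind the press, 56 mm across, 60 mm tall; origin at its middle. Leave alone.
- done_1: Another finished cassette standing on end, same size; origin at its middle. Leave alone.
- ethanol: White bottle with a red cap, 68 mm across, 165 mm tall, at the back; origin under its centre. Leave alone.
- labels: Roll of labels, about 60 mm, at the back left; origin under its centre. Leave alone.
- tape: Roll of beige tape lying flat, 100 mm across, 25 mm tall, on the right; origin under its centre. Leave alone.
- marker: Blue and white marker pen, 135 mm long, lying on the right; origin under its centre. Leave alone.
- timer: White bench timer lying flat, 66 x 62 x 18 mm, at the front edge to the right of the press; origin under its centre. Leave alone.
Not all that is in view belongs to the job. What is shaped like the cassette but green is not meant.

How it is judged (in metres and radians):
On the way, in this order (a step that is already met when the one before it is completed fails the run):
1. the handles are squeezed over centre and stay locked with the gripper off, the cassette pressed shut (value of joint handle above 0.46 rad and value of joint cap below 0.0015 m and contact force between the fingers and press below 0.3 N), for 0.3 s.
2. the release lever is flicked (value of joint release above 0.1 rad).
3. with the jaws open, the ejector is slid to its end (value of joint ejector above 0.072 m and value of joint handle below 0.06 rad).
At the end, for the whole second after the job is handed in: Cassette shut (gap under 1.5 mm), flat (0.1 rad) and still on the outfeed: origin at y 100 to 140 mm, x within 15 mm in the press frame. Pliers open (handle under 0.06 rad), release lever back (under 0.04 rad), ejector home (within 5 mm) (value of joint cap below 0.0015 m and value of joint handle below 0.06 rad and value of joint release below 0.04 rad and value of joint ejector below 0.005 m and y of cassette in the frame of press between 0.1 and 0.14 m and x of cassette in the frame of press between -0.015 and 0.015 m and z of cassette in the frame of press below 0.03 m and angle between cassette's own z axis and vertical below 0.1 rad and linear speed of cassette below 0.02 m/s); the robot touches nothing.
It fails at once if the gripper touches the cassette (contact force between the fingers and cassette above 0.5 N).
It fails at once if another loose thing on the bench (finished cassettes, bottle, label roll, tape roll, marker, timer) is moved by more than 3 cm (distance of any of done_0, done_1, ethanol, labels, tape, marker, timer from where it was at the start of the episode above 0.03 m).
It also fails if it takes over 58 s, if anything falls off the work surface, if the arm or the gripper's body presses on something with over 40 N, if the wrist force passes 120 N, or if a joint passes its speed limit or range.

## Working session

There is one attempt and no reset: what is moved stays moved. The work goes in short steps, Python scripts to look and compute and a tool call to move; the robot and the scene stay as the last step left them, time stands still between calls to the robot, and variables do not carry over. Pictures are saved under pics/ and viewed, at most 10 in all, crops included, and the job is handed in when it is done.

Besides the shell and the picture viewer there is one more tool, called after "Request:" as a command line: name --argument value ..., lists and objects as JSON in quotes. play_rows: Moves the arm, as the interface text tells. Its arguments: {"type":"object","properties":{"motion":{"type":"array","items":{"type":"array","items":{"type":"array","items":{"type":"number"}}}},"fingers":{"type":"number"},"squeeze":{"type":"number"}},"required":["motion"]}

```bash
mkdir -p pics
cat > h.py <<'E'
import numpy as np, cv2
from scipy.spatial.transform import Rotation as R
from bench import r, vision, nets
def T(cam,st=None):
    p=vision.camera_params(cam); M=np.eye(4)
    if cam=='wrist':
        st=st or r.observe(); M[:3,:3]=R.from_quat(st['eef_rot']).as_matrix(); M[:3,3]=st['eef_pos']
        return M@np.array(p['tool_from_camera'])
    M[:3,:3]=R.from_quat(p['orientation']).as_matrix(); M[:3,3]=p['xyz']; return M
def w(M,x): return M[:3,:3]@np.array(x)+M[:3,3]
def pix(cam,M,P):
    p=vision.camera_params(cam); c=np.linalg.inv(M)@np.append(P,1); s=c[:2]/c[2]; s=s*(1+p['k1']*(s@s))
    K=np.array(p['camera_matrix']); return K[:2,:2]@s+K[:2,2]
def unpix(cam,M,uv,d):
    p=vision.camera_params(cam); K=np.array(p['camera_matrix'],float)
    s=cv2.undistortPoints(np.array([[uv]],float),K,np.array([p['k1'],0,0,0,0.]))[0,0]
    return w(M,[s[0]*d,s[1]*d,d])
def snap(cam,name):
    st=r.observe(); M=T(cam,st); im,d=vision.capture(cam); cv2.imwrite(f'pics/{name}.png',im[:,:,::-1]); return M,im,d
E
python3 - <<'E'
from h import *
print(r.observe())
for c in ['top','side']:
    M,im,d=snap(c,c+'0')
    print(c,M.round(2).tolist(),vision.camera_params(c)['camera_matrix'])
    for t in ['press','fixed_handle','moving_handle','release_tab','ejector_knob','cassette','timer','done_0','tape','marker']:
        print(t,[(round(q['confidence'],2),w(M,q['xyz']).round(0).tolist(),pix(c,M,w(M,q['xyz'])).round(0).tolist()) for q in nets.search_frame(c,t)[:3]])
E
```

```text
{'time_s': 0.0, 'qpos': array([-8.61395723e-01,  2.55749770e-01,  1.06988992e-01, -5.07887287e-04,
       -1.42390551e+00, -2.84607369e-01]), 'dq': array([-0.00094021,  0.00080667,  0.00085884, -0.00191887,  0.00041603,
       -0.00148282]), 'tau': array([ 2.07367084e-03, -3.86628985e+01,  2.37942195e+01,  5.36493793e+00,
       -6.06082453e-03, -4.37426684e-05]), 'eef_pos': array([ 226.54251175, -500.65512318,  247.38309905]), 'eef_rot': array([-2.10766603e-01,  9.77535934e-01,  9.41620147e-04, -2.25007457e-04]), 'contact_force': array([ 0.47426922, -0.24622229,  0.57713678]), 'wrist_torque': array([ 0.02285283, -0.0091519 , -0.03921854]), 'finger_force': 0.0, 'opening': 85.6203624948116}
top [[0.03, -0.99, 0.13, 275.29], [-1.0, -0.03, 0.01, -31.9], [-0.0, -0.13, -0.99, 1684.94], [0.0, 0.0, 0.0, 1.0]] [[609.71468123   0.         315.7754289 ]
 [  0.         609.71468123 233.01815306]
 [  0.           0.           1.        ]]
press [(0.59, [485.0, 148.0, 16.0], [255.0, 237.0]), (0.39, [656.0, 77.0, 60.0], [281.0, 174.0])]
fixed_handle [(0.78, [484.0, 148.0, 18.0], [255.0, 237.0])]
m
[... 876 characters left out ...]
.0], [251.0, 268.0])]
moving_handle [(0.6, [485.0, 64.0, 60.0], [291.0, 244.0])]
release_tab []
ejector_knob [(0.6, [433.0, 154.0, 38.0], [259.0, 272.0])]
cassette [(0.72, [505.0, 187.0, 70.0], [237.0, 246.0])]
timer [(0.73, [369.0, -241.0, 15.0], [432.0, 263.0]), (0.25, [482.0, 64.0, 61.0], [292.0, 245.0])]
done_0 [(0.76, [645.0, 150.0, 56.0], [242.0, 217.0]), (0.61, [649.0, 79.0, 40.0], [271.0, 216.0]), (0.34, [506.0, 183.0, 72.0], [238.0, 244.0])]
tape [(0.79, [467.0, -280.0, 15.0], [429.0, 237.0]), (0.73, [649.0, 80.0, 40.0], [270.0, 216.0]), (0.65, [480.0, 160.0, 25.0], [253.0, 265.0])]
marker [(0.77, [358.0, -371.0, 16.0], [484.0, 255.0]), (0.31, [466.0, -284.0, 20.0], [430.0, 236.0])]
```

Run:
```python
import cv2
a=cv2.imread('pics/top0.png')[170:310,190:350]; cv2.imwrite('pics/topc.png',cv2.resize(a,None,fx=4,fy=4,interpolation=cv2.INTER_CUBIC))
```

```text
(no output)
```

View pics/topc.png

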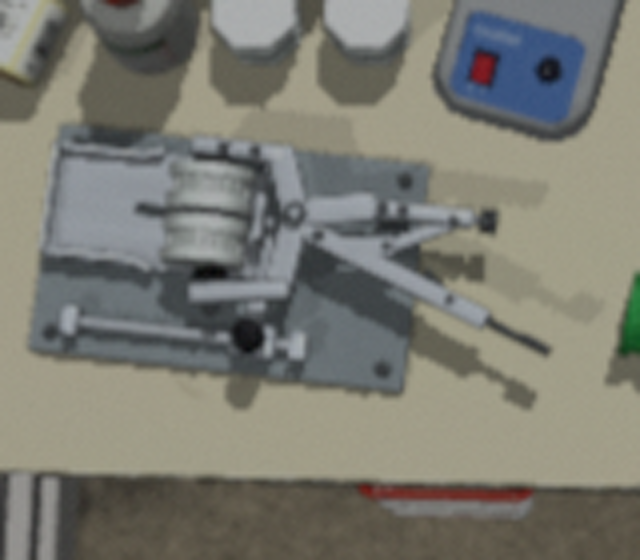

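View pics/side0.png

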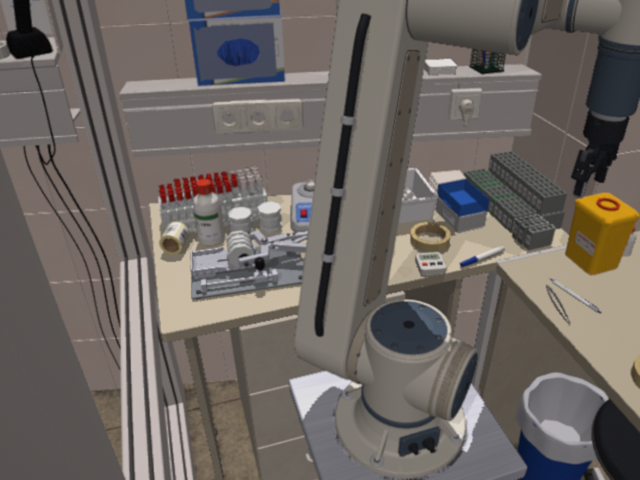

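The top crop shows the press with its plate corners at about (60,125), (430,163), (403,392) and (30,350). The knob is at (247,335), the fixed handle's screw at (487,220), the release tab at (520,335) and the cassette at (212,210). Look-alikes for the cassette are the two finished ones at (255,20) and (365,20) in the crop, and a green decoy at the right edge (635,315). I choose the white one lying between the jaws and will look closer with the wrist camera.

```bash
cat >> h.py <<'E'
def rel(pos,yang=None,st=None):
    "tool-frame shift (m) and rotvec to reach world pos with tool down, tool y at world angle yang(deg)"
    st=st or r.observe(); R0=R.from_quat(st['eef_rot'])
    t=R0.inv().apply(np.array(pos)-st['eef_pos'])/1000
    if yang is None: return t.round(4)
    a=np.radians(yang); y=np.array([np.cos(a),np.sin(a),0]); z=np.array([0,0,-1.]); x=np.cross(y,z)
    return t.round(4),(R0.inv()*R.from_matrix(np.c_[x,y,z])).as_rotvec().round(4)
E
python3 - <<'E'
from h import *
print(vision.camera_params('wrist'))
print(rel([400,90,330],174.3))
M=T('top');d=1650
for uv in [(60,125),(430,163),(403,392),(30,350)]:
    u=(190+uv[0]/4,170+uv[1]/4)
    a=unpix('top',M,u,1000);c=M[:3,3];print((c+(a-c)*(10-c[2])/(a[2]-c[2])).round(0))
u=(350,248);a=unpix('top',M,u,1000);print((c+(a-c)*(30-c[2])/(a[2]-c[2])).round(0))
E
```

```text
{'camera_matrix': array([[431.47389603,   0.        , 317.39490486],
       [  0.        , 431.47389603, 240.56932897],
       [  0.        ,   0.        ,   1.        ]]), 'k1': -0.10431778130340726, 'tool_from_camera': array([[-8.12599222e-04, -9.63276124e-01, -2.68511544e-01,
         6.81121369e+01],
       [ 9.99999173e-01, -5.15083141e-04, -1.17846427e-03,
         3.07534981e-01],
       [ 9.96880720e-04, -2.68512279e-01,  9.63275746e-01,
        -1.25520007e+02],
       [ 0.00000000e+00,  0.00000000e+00,  0.00000000e+00,
         1.00000000e+00]])}
(array([-0.4015,  0.4672, -0.0817]), array([-0.    ,  0.    , -1.0465]))
[584. 292.  10.]
[563.  32.  10.]
[403.  46.  10.]
[425. 305.  10.]
[ 461. -115.   30.]
```

Request:
play_rows --motion '[[[-0.04,0.05,-0.012,0,0,-0.15],[-0.08,0.1,-0.03,0,0,-0.3],[-0.12,0.145,-0.04,0,0,-0.45],[-0.165,0.19,-0.05,0,0,-0.6],[-0.205,0.235,-0.06,0,0,-0.75],[-0.25,0.28,-0.07,0,0,-0.9],[-0.29,0.325,-0.08,0,0,-1.046],[-0.33,0.37,-0.08,0,0,-1.046],[-0.37,0.42,-0.08,0,0,-1.046],[-0.41,0.45,-0.08,0,0,-1.046]]]'

```text
time_s: 2.35
eef_pos: [414.7, 80.2, 329.0]
eef_rot: [-0.672, 0.741, -0.0, 0.001]
contact_force: [0.8, -0.5, 1.0]
opening: 85.5
finger_force: 0.0
```

Request:
play_rows --motion '[[[0,0,0,0,0,0]]]'

```text
time_s: 2.48
eef_pos: [415.5, 80.7, 327.2]
eef_rot: [-0.672, 0.74, 0.0, -0.001]
contact_force: [-0.3, -0.9, -1.4]
opening: 84.8
finger_force: 0.0
```

Run:
```python
from h import *
st=r.observe();print(st['time_s'],st['eef_pos'],st['contact_force'])
M,im,d=snap('wrist','w1');np.savez('w1.npz',M=M,d=d)
for t in ['fixed_handle','moving_handle','release_tab','ejector_knob','cassette']:
    print(t,[(round(q['confidence'],2),w(M,q['xyz']).round(0).tolist(),pix('wrist',M,w(M,q['xyz'])).round(0).tolist()) for q in nets.search_frame('wrist',t)[:3]])
```

```text
2.475 [415.46923713  80.66127792 327.20038693] [-0.34658097 -0.8794651  -1.39372126]
fixed_handle [(0.6, [483.0, 128.0, 22.0], [256.0, 242.0])]
moving_handle [(0.69, [483.0, 41.0, 59.0], [239.0, 162.0])]
release_tab [(0.89, [441.0, -32.0, 57.0], [275.0, 73.0])]
ejector_knob [(0.62, [445.0, 144.0, 50.0], [293.0, 262.0])]
cassette [(0.96, [519.0, 175.0, 73.0], [220.0, 307.0]), (0.6, [461.0, -104.0, 13.0], [250.0, 3.0])]
```

View pics/w1.png

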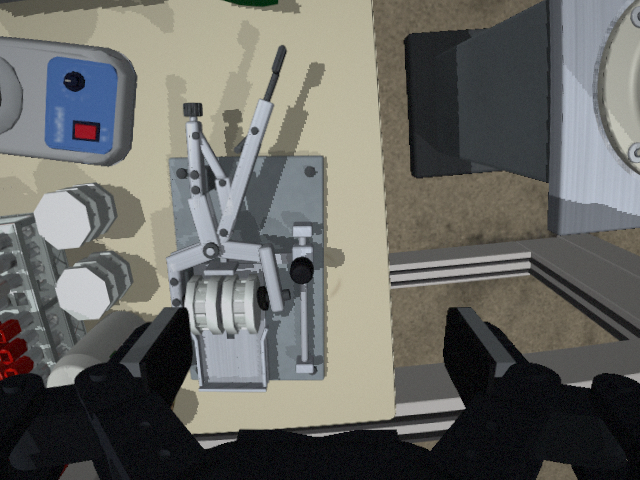

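The wrist picture shows the knob at (302,268), the screw on the fixed handle at (193,110), the handle end at (265,100), the tab around (276,63) and the cassette at (222,305). The green decoy is cut off at (250,3).

```bash
cat >> h.py <<'E'
def atz(cam,M,uv,z):
    c=M[:3,3]; a=unpix(cam,M,uv,1000); return c+(a-c)*(z-c[2])/(a[2]-c[2])
E
python3 - <<'E'
from h import *
f=np.load('w1.npz');M=f['M'];d=f['d']
F=[((302,265),74,(-82,1)),((193,104),60,(14.5,-156)),((193,116),61,(14.5,-140)),((170,157),10,None),((323,155),10,None),((323,380),10,None),((303,231),None,None),((288,44),65,None),((277,58),70,(-66,-190)),((222,305),None,None)]
A=[];B=[]
for uv,z,p in F:
    dd=d[uv[1],uv[0]]; q=unpix('wrist',M,uv,dd) if dd>0 else None
    a=atz('wrist',M,uv,z) if z else None
    print(uv,None if q is None else q.round(0), None if a is None else a.round(1),p)
    if p and z!=70: A.append(p);B.append(a[:2])
A=np.array(A,float);B=np.array(B)
a0=A-A.mean(0);b0=B-B.mean(0)
th=np.arctan2((a0[:,0]*b0[:,1]-a0[:,1]*b0[:,0]).sum(),(a0*b0).sum())
Rm=np.array([[np.cos(th),-np.sin(th)],[np.sin(th),np.cos(th)]]);t=B.mean(0)-Rm@A.mean(0)
print(np.degrees(th),t,(B-(A@Rm.T+t)).round(1))
for q in [(-8,-2)]:pass
E
```

```text
(302, 265) [435. 141.  71.] [435.  139.7  74. ] (-82, 1)
(193, 104) [516. -14.  60.] [516.3 -13.8  60. ] (14.5, -156)
(193, 116) None [517.6  -3.5  61. ] (14.5, -140)
(170, 157) [563.  32.   6.] [562.1  32.1  10. ] None
(323, 155) [406.  47.   1.] [405.8  46.4  10. ] None
(323, 380) [431. 313.  -0.] [430.1 306.6  10. ] None
(303, 231) [433. 118.  32.] None None
(288, 44) [430. -65.   0.] [426.8 -53.8  65. ] None
(277, 58) [437. -43.  69.] [437.  -42.7  70. ] (-66, -190)
(222, 305) [514. 170.  81.] None None
-4.041386443347479 [514.16533644 137.66865438] [[ 2.6 -4.7]
 [-1.4  5.2]
 [-1.2 -0.5]]
```

```bash
cat >> h.py <<'E'
import json,os
TH=np.radians(-5.2); PT=np.array([516.,137.])
if os.path.exists('pt.json'): PT=np.array(json.load(open('pt.json')))
def P(x,y,z): c,s=np.cos(TH),np.sin(TH); return np.array([PT[0]+c*x-s*y,PT[1]+s*x+c*y,z])
def inv(p): c,s=np.cos(TH),np.sin(TH); d=np.array(p[:2])-PT; return np.array([c*d[0]+s*d[1],-s*d[0]+c*d[1],p[2]])
E
python3 -c "
from h import *
print(rel(P(-11,-122,130),174.8))"
```

```text
(array([ 0.0522, -0.085 ,  0.1988]), array([-0.0008,  0.0005, -0.0106]))
```

Request:
play_rows --motion '[[[0.013,-0.021,0.05,0,0,-0.011],[0.026,-0.042,0.1,0,0,-0.011],[0.039,-0.063,0.15,0,0,-0.011],[0.052,-0.085,0.198,0,0,-0.011],[0.052,-0.085,0.198,0,0,-0.011],[0.052,-0.085,0.198,0,0,-0.011]]]'

```text
time_s: 3.52
eef_pos: [494.7, 17.2, 131.6]
eef_rot: [-0.675, 0.738, -0.001, 0.001]
contact_force: [-0.8, 0.4, 0.3]
opening: 85.3
finger_force: 0.0
```

Run:
```python
from h import *
st=r.observe();print(st['time_s'],st['eef_pos'],inv(st['eef_pos']),R.from_quat(st['eef_rot']).as_matrix().round(3).tolist())
M,im,d=snap('wrist','w2');np.savez('w2.npz',M=M,d=d)
for n,p in dict(screw=P(14.5,-156,60),fix=P(14.5,-124,61),mov=P(-43,-119,61),tab=P(-66,-190,70),knob=P(-82,1,74)).items(): print(n,pix('wrist',M,p).round(0))
```

```text
3.525 [494.70111571  17.2427207  131.64288714] [ -10.35731535 -121.19477891  131.64288714] [[-0.09, -0.996, 0.002], [-0.996, 0.09, -0.0], [-0.0, -0.002, -1.0]]
screw [264. 195.]
fix [266. 262.]
mov [385. 271.]
tab [448. 120.]
knob [447. 483.]
```

View pics/w2.png

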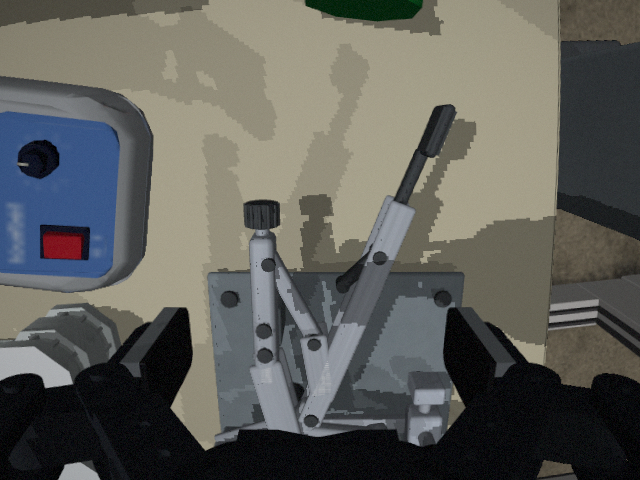

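The wrist picture shows both handles centred between the open fingers: the fixed one at columns 251-275 and the moving handle's outer face at about 386 near row 270. The tab is at (437,130). The fit holds to 2 mm, so I descend.

Request:
play_rows --motion '[[[0,0.003,0.03,0,0,0],[0,0.003,0.06,0,0,0],[0,0.003,0.08,0,0,0],[0,0.003,0.09,0,0,0],[0,0.003,0.09,0,0,0]]]'

```text
time_s: 4.2
eef_pos: [491.6, 18.3, 41.1]
eef_rot: [-0.675, 0.738, -0.0, 0.001]
contact_force: [-0.1, 0.6, 0.0]
opening: 85.5
finger_force: 0.0
```

Request:
play_rows --motion '[[[0,0,0,0,0,0],[0,0,0,0,0,0],[0,0,0,0,0,0]]]' --fingers 0.2 --squeeze 60

```text
time_s: 4.58
eef_pos: [494.0, 18.1, 42.6]
eef_rot: [-0.675, 0.737, -0.002, 0.002]
contact_force: [3.9, -2.3, 7.3]
opening: 68.8
finger_force: 9.0
```

Request:
play_rows --motion '[[[0,-0.003,0,0,0,0],[0,-0.006,0,0,0,0],[0,-0.006,0,0,0,0]]]' --fingers 0.3

```text
time_s: 4.95
eef_pos: [498.3, 17.8, 41.8]
eef_rot: [-0.675, 0.738, -0.001, 0.001]
contact_force: [0.3, 0.5, 6.4]
opening: 59.8
finger_force: 5.3
```

Request:
play_rows --motion '[[[0,-0.002,0,0,0,0],[0,-0.004,0,0,0,0],[0,-0.004,0,0,0,0]]]' --fingers 0.4

```text
time_s: 5.32
eef_pos: [502.5, 17.3, 42.2]
eef_rot: [-0.675, 0.738, -0.001, 0.001]
contact_force: [-0.5, 0.0, 8.0]
opening: 51.5
finger_force: 6.5
```

Request:
play_rows --motion '[[[0,-0.002,0,0,0,0],[0,-0.004,0,0,0,0],[0,-0.004,0,0,0,0]]]' --fingers 0.5

```text
time_s: 5.7
eef_pos: [506.8, 17.1, 41.3]
eef_rot: [-0.675, 0.738, -0.001, 0.002]
contact_force: [5.0, -0.4, 4.8]
opening: 42.6
finger_force: 2.6
```

Request:
play_rows --motion '[[[0,-0.003,0,0,0,0],[0,-0.005,0,0,0,0],[0,-0.005,0,0,0,0]]]' --fingers 0.58

```text
time_s: 6.08
eef_pos: [510.2, 16.4, 40.6]
eef_rot: [-0.675, 0.738, 0.0, 0.0]
contact_force: [1.9, 0.3, 6.1]
opening: 35.8
finger_force: 4.7
```

Request:
play_rows --motion '[[[0,-0.002,0,0,0,0],[0,-0.003,0,0,0,0],[0,-0.003,0,0,0,0],[0,-0.003,0,0,0,0]]]' --fingers 0.68

```text
time_s: 6.58
eef_pos: [513.0, 15.9, 41.3]
eef_rot: [-0.677, 0.736, -0.001, -0.0]
contact_force: [-1.0, -0.2, 11.5]
opening: 29.8
finger_force: 61.0
```

Request:
play_rows --motion '[[[0,0,0,0,0,0],[0,0,0,0,0,0],[0,0,0,0,0,0],[0,0,0,0,0,0]]]' --fingers 0.4

```text
time_s: 7.08
eef_pos: [512.8, 15.9, 40.0]
eef_rot: [-0.675, 0.738, 0.0, -0.0]
contact_force: [-0.2, -0.5, 0.1]
opening: 51.2
finger_force: 0.0
```

Request:
play_rows --motion '[[[0,0,-0.04,0,0,0],[0,0,-0.09,0,0,0],[0.02,0,-0.09,0,0,0],[0.04,0,-0.09,0,0,0],[0.04,0,-0.09,0,0,0]]]'

```text
time_s: 7.7
eef_pos: [509.2, -24.7, 130.2]
eef_rot: [-0.674, 0.738, 0.0, -0.0]
contact_force: [-0.1, 0.6, -0.2]
opening: 51.3
finger_force: 0.0
```

```bash
echo "[517,139]">pt.json
python3 - <<'E'
from h import *
st=r.observe();print(st['time_s'],st['eef_pos'],inv(st['eef_pos']),st['contact_force'])
M,im,d=snap('wrist','w3');np.savez('w3.npz',M=M,d=d)
for n,p in dict(screw=P(14.5,-156,60),mov=P(-12,-124,61),tab=P(-6,-198,70),tip=P(-6,-198,48)).items(): print(n,pix('wrist',M,p).round(0))
E
```

```text
7.7 [509.22460999 -24.73555568 130.23703092] [   7.09638627 -163.76638906  130.23703092] [-0.1242441   0.56500638 -0.16082739]
screw [302. 283.]
mov [355. 343.]
tab [347. 201.]
tip [344. 193.]
```

View pics/w3.png

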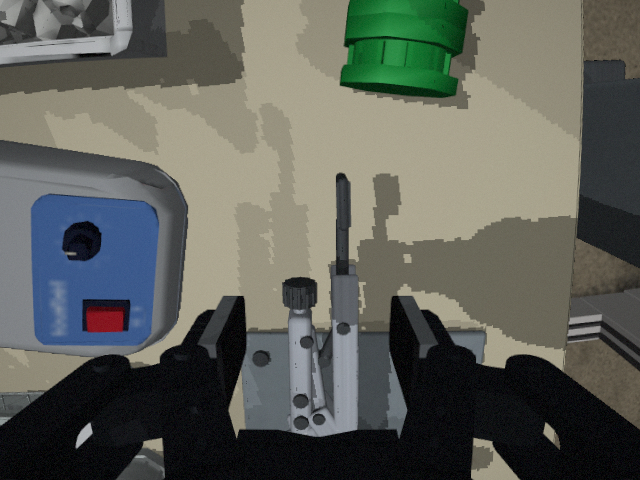

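The wrist picture shows the pliers locked: the moving handle is at columns 331-357 and parallel to the fixed one, and the tab is at (344,201), as predicted. Next I shut the gripper and push the tab from its +x side.

Request:
play_rows --motion '[[[0.017,-0.01,0,0,0,0],[0.034,-0.01,0,0,0,0],[0.034,-0.01,0,0,0,0],[0.034,-0.01,0.035,0,0,0],[0.034,-0.01,0.068,0,0,0],[0.034,-0.01,0.068,0,0,0]]]' --fingers 1 --squeeze 40

```text
time_s: 8.5
eef_pos: [514.3, -58.5, 60.2]
eef_rot: [-0.675, 0.738, 0.002, -0.002]
contact_force: [0.6, -0.4, 1.0]
opening: -0.0
finger_force: 0.0
```

Request:
play_rows --motion '[[[0,0.005,0,0,0,0],[0,0.01,0,0,0,0],[0,0.015,0,0,0,0],[0,0.02,0,0,0,0],[0,0.02,0,0,0,0]]]'

```text
time_s: 9.12
eef_pos: [496.8, -56.7, 63.0]
eef_rot: [-0.675, 0.738, -0.0, 0.001]
contact_force: [2.8, -0.3, 2.3]
opening: 0.1
finger_force: 1.2
```

Contact shows about 3 N at the tab, so I keep pushing.

Request:
play_rows --motion '[[[0,0.005,0,0,0,0],[0,0.01,0,0,0,0],[0,0.014,0,0,0,0],[0,0.014,0,0,0,0]]]'

```text
time_s: 9.62
eef_pos: [481.6, -55.7, 61.9]
eef_rot: [-0.675, 0.738, 0.001, -0.001]
contact_force: [0.4, -0.5, -0.7]
opening: -0.2
finger_force: 0.5
```

Request:
play_rows --motion '[[[0,-0.01,0,0,0,0],[0,-0.01,-0.04,0,0,0],[0,0,-0.07,0,0,0],[-0.03,0.02,-0.07,0,0,0],[-0.07,0.04,-0.07,0,0,0],[-0.11,0.06,-0.07,0,0,0],[-0.137,0.07,-0.07,0,0,0],[-0.137,0.07,-0.07,0,0,0],[-0.137,0.07,-0.07,0,0,0]]]'

```text
time_s: 10.75
eef_pos: [425.2, 86.8, 132.1]
eef_rot: [-0.675, 0.738, 0.0, -0.0]
contact_force: [0.4, -0.5, 1.3]
opening: -0.0
finger_force: 0.0
```

Run:
```python
from h import *
st=r.observe();print(st['time_s'],st['eef_pos'],inv(st['eef_pos']),st['contact_force'])
M,im,d=snap('wrist','w4');np.savez('w4.npz',M=M,d=d)
for n,p in dict(screw=P(14.5,-156,60),mov=P(-43,-119,61),tab=P(-66,-190,70),knob=P(-82,1,74)).items(): print(n,pix('wrist',M,p).round(0))
```

```text
10.75 [425.1919685   86.84623123 132.1074506 ] [-86.70335561 -60.25992342 132.1074506 ] [ 0.36232645 -0.47135847  1.29807004]
screw [91. 62.]
mov [220. 143.]
tab [266. -34.]
knob [307. 392.]
```

View pics/w4.png

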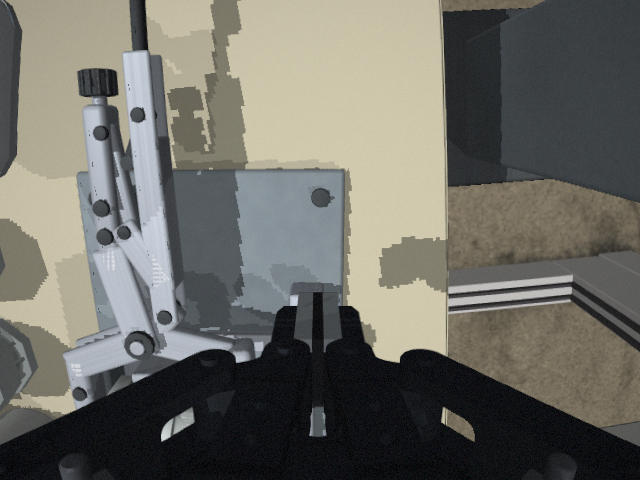

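The picture shows the screw at (97,83) and the moving handle's outer edge at about column 165 near row 143. Fully open would be about 220, so the pliers have not sprung fully open. I'll go back over the handle end and look.

Request:
play_rows --motion '[[[0.06,-0.03,-0.02,0,0,0],[0.11,-0.06,-0.04,0,0,0],[0.15,-0.08,-0.06,0,0,0],[0.15,-0.08,-0.06,0,0,0]]]'

```text
time_s: 11.3
eef_pos: [493.0, -73.3, 193.5]
eef_rot: [-0.673, 0.74, -0.001, 0.001]
contact_force: [-0.2, 0.9, 0.4]
opening: 0.2
finger_force: 0.0
```

Run:
```python
from h import *
st=r.observe();print(st['time_s'],st['eef_pos'],inv(st['eef_pos']),st['contact_force'])
M,im,d=snap('wrist','w5');np.savez('w5.npz',M=M,d=d)
for n,p in dict(screw=P(14.5,-156,60),movO=P(-43,-119,61),movL=P(-12,-124,61),tabL=P(-6,-198,70),tabO=P(-66,-190,70)).items(): print(n,pix('wrist',M,p).round(0))
```

```text
11.3 [492.98803324 -73.28602962 193.4631067 ] [  -4.67311247 -213.58861144  193.4631067 ] [-0.1524923   0.85040095  0.3947503 ]
screw [289. 319.]
movO [374. 368.]
movL [329. 362.]
tabL [320. 263.]
tabO [417. 275.]
```

View pics/w5.png

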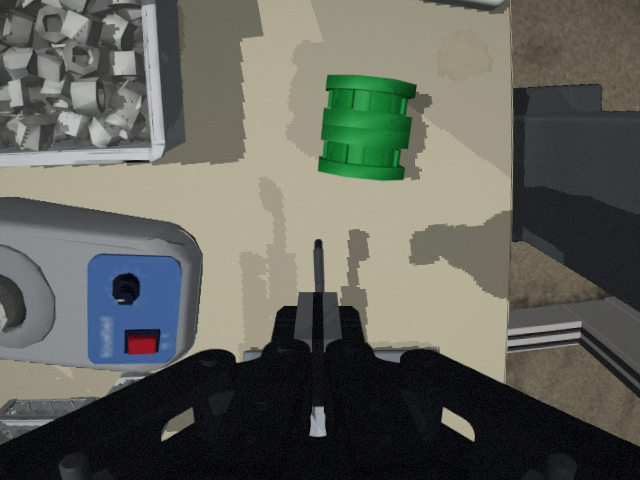

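The tab is still at column 319, the locked position, so the lever did not break the lock. I repeat with a longer push and read the force at each step.

Request:
play_rows --motion '[[[-0.012,-0.022,0.03,0,0,0],[-0.014,-0.022,0.07,0,0,0],[-0.014,-0.022,0.11,0,0,0],[-0.014,-0.022,0.134,0,0,0],[-0.014,-0.022,0.134,0,0,0]]]'

```text
time_s: 11.98
eef_pos: [512.4, -57.4, 56.2]
eef_rot: [-0.675, 0.738, 0.002, -0.002]
contact_force: [0.3, -1.5, 0.5]
opening: -0.1
finger_force: 0.0
```

Request:
play_rows --motion '[[[0,0.01,0,0,0,0],[0,0.014,0,0,0,0],[0,0.014,0,0,0,0]]]'

```text
time_s: 12.35
eef_pos: [501.4, -55.9, 59.5]
eef_rot: [-0.675, 0.738, -0.001, 0.001]
contact_force: [2.3, -0.2, -1.4]
opening: 0.0
finger_force: 1.4
```

Request:
play_rows --motion '[[[0,0.005,0,0,0,0],[0,0.005,0,0,0,0]]]'

```text
time_s: 12.6
eef_pos: [495.9, -55.7, 58.9]
eef_rot: [-0.675, 0.738, -0.0, 0.001]
contact_force: [2.3, 1.1, 2.4]
opening: -0.3
finger_force: 1.2
```

Request:
play_rows --motion '[[[0,0.005,0,0,0,0],[0,0.005,0,0,0,0]]]'

```text
time_s: 12.85
eef_pos: [490.1, -55.4, 58.2]
eef_rot: [-0.675, 0.738, 0.0, -0.0]
contact_force: [1.3, 0.6, 0.8]
opening: 0.1
finger_force: 0.9
```

Request:
play_rows --motion '[[[0,0.005,0,0,0,0],[0,0.005,0,0,0,0]]]'

```text
time_s: 13.1
eef_pos: [484.8, -55.0, 58.0]
eef_rot: [-0.675, 0.738, 0.0, -0.001]
contact_force: [1.3, 0.1, -0.1]
opening: 0.1
finger_force: 0.6
```

Request:
play_rows --motion '[[[0,0.005,0,0,0,0],[0,0.005,0,0,0,0]]]'

```text
time_s: 13.35
eef_pos: [479.9, -54.5, 58.1]
eef_rot: [-0.675, 0.738, 0.0, -0.0]
contact_force: [1.7, -0.2, -0.1]
opening: 0.0
finger_force: 0.4
```

Request:
play_rows --motion '[[[0,0.005,0,0,0,0],[0,0.005,0,0,0,0]]]'

```text
time_s: 13.6
eef_pos: [474.7, -54.1, 58.1]
eef_rot: [-0.675, 0.738, 0.0, -0.001]
contact_force: [0.0, 0.2, 0.8]
opening: 0.1
finger_force: 0.0
```

Request:
play_rows --motion '[[[0,0.005,0,0,0,0],[0,0.005,0,0,0,0]]]'

```text
time_s: 13.85
eef_pos: [470.1, -53.6, 58.2]
eef_rot: [-0.675, 0.738, 0.0, -0.0]
contact_force: [-0.1, 0.3, -0.3]
opening: -0.2
finger_force: 0.0
```

Request:
play_rows --motion '[[[0,0.005,0,0,0,0],[0,0.005,0,0,0,0]]]'

```text
time_s: 14.1
eef_pos: [465.3, -53.1, 58.2]
eef_rot: [-0.675, 0.738, 0.0, -0.0]
contact_force: [0.3, 0.5, 0.5]
opening: 0.0
finger_force: 0.0
```

Run:
```python
from h import *
st=r.observe();print(st['time_s'],inv(st['eef_pos']))
M,im,d=snap('wrist','w6')
for n,p in dict(screw=P(14.5,-156,60),movO=P(-43,-119,61),movL=P(-12,-124,61),tabL=P(-6,-198,70),tabO=P(-66,-190,70)).items(): print(n,pix('wrist',M,p).round(0))
```

```text
14.1 [ -34.05038445 -195.98399988   58.24643813]
screw [180. 439.]
movO [340. 519.]
movL [259. 509.]
tabL [223. 351.]
tabO [422. 374.]
```

View pics/w6.png

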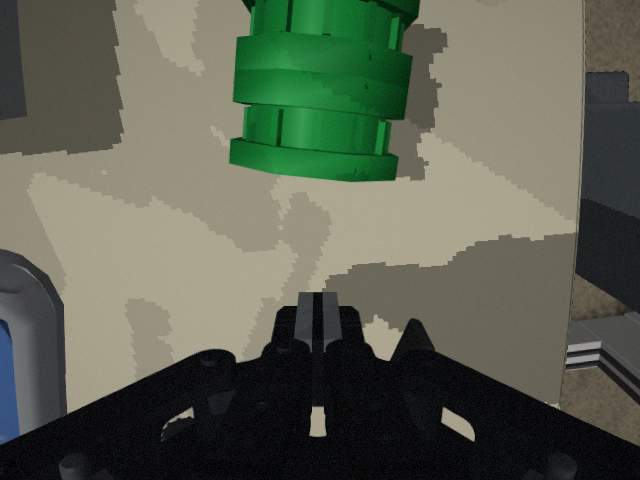

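The dark tip of the tab now shows at (413,325), so the handle has sprung to its open position. I move to the knob's -y side.

Request:
play_rows --motion '[[[0,-0.01,-0.01,0,0,0],[0,-0.01,-0.05,0,0,0],[-0.02,0,-0.075,0,0,0],[-0.07,0.03,-0.075,0,0,0],[-0.12,0.054,-0.075,0,0,0],[-0.15,0.054,-0.075,0,0,0],[-0.15,0.054,-0.075,0,0,0],[-0.15,0.054,-0.075,0,0,0]]]'

```text
time_s: 15.15
eef_pos: [425.2, 100.9, 133.2]
eef_rot: [-0.675, 0.738, 0.0, -0.0]
contact_force: [-0.6, 0.3, 0.3]
opening: -0.0
finger_force: 0.0
```

Run:
```python
from h import *
st=r.observe();print(st['time_s'],inv(st['eef_pos']))
M,im,d=snap('wrist','w7')
for n,p in dict(movO=P(-43,-119,61),movL=P(-12,-124,61),end=P(-50,-158,61)).items(): print(n,pix('wrist',M,p).round(0))
```

```text
15.15 [-87.94727996 -46.2872669  133.1783203 ]
movO [216. 111.]
movL [148. 101.]
end [229.  18.]
```

View pics/w7.png

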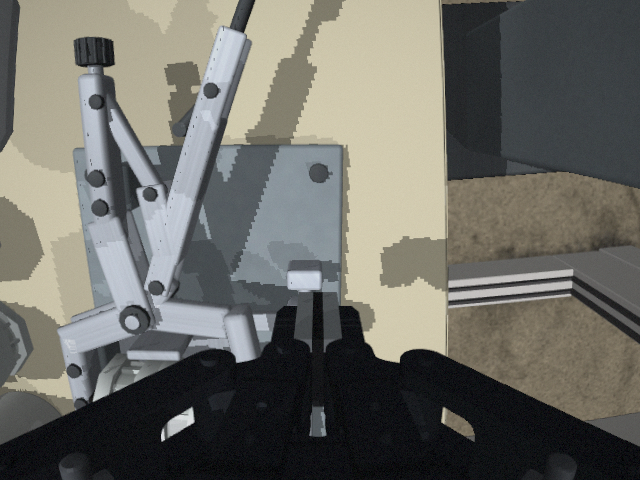

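The pliers are fully open (handle edge at about (222,111), as predicted). Descend and push the knob.

Request:
play_rows --motion '[[[0,0,0.035,0,0,0],[0,0,0.067,0,0,0],[0,0,0.067,0,0,0],[-0.01,0,0.067,0,0,0],[-0.018,0,0.067,0,0,0],[-0.023,0,0.067,0,0,0],[-0.03,0,0.067,0,0,0],[-0.03,0,0.067,0,0,0]]]'

```text
time_s: 16.2
eef_pos: [428.0, 131.4, 66.4]
eef_rot: [-0.675, 0.738, -0.0, 0.0]
contact_force: [0.4, -1.4, 1.4]
opening: -0.3
finger_force: 0.5
```

Request:
play_rows --motion '[[[-0.006,0,0,0,0,0],[-0.012,0,0,0,0,0],[-0.018,0,0,0,0,0],[-0.024,0,0,0,0,0],[-0.03,0,0,0,0,0],[-0.036,0,0,0,0,0],[-0.042,0,0,0,0,0],[-0.048,0,0,0,0,0],[-0.054,0,0,0,0,0],[-0.054,0,0,0,0,0]]]'

```text
time_s: 17.45
eef_pos: [432.8, 185.4, 66.2]
eef_rot: [-0.675, 0.738, 0.0, 0.0]
contact_force: [-2.4, -1.8, 2.7]
opening: -0.1
finger_force: 1.4
```

Request:
play_rows --motion '[[[-0.005,0,0,0,0,0],[-0.01,0,0,0,0,0],[-0.014,0,0,0,0,0],[-0.014,0,0,0,0,0]]]'

```text
time_s: 17.95
eef_pos: [434.0, 199.2, 66.2]
eef_rot: [-0.675, 0.738, 0.0, 0.0]
contact_force: [-2.6, -3.0, 2.3]
opening: 0.1
finger_force: 1.7
```

Request:
play_rows --motion '[[[-0.004,0,0,0,0,0],[-0.004,0,0,0,0,0]]]'

```text
time_s: 18.2
eef_pos: [434.4, 202.9, 66.2]
eef_rot: [-0.675, 0.738, 0.0, 0.0]
contact_force: [-1.9, -3.0, 1.9]
opening: -0.2
finger_force: 1.9
```

Request:
play_rows --motion '[[[-0.004,0,0,0,0,0],[-0.004,0,0,0,0,0]]]'

```text
time_s: 18.45
eef_pos: [434.4, 204.6, 66.2]
eef_rot: [-0.675, 0.738, -0.001, -0.002]
contact_force: [0.1, -11.7, 5.3]
opening: 0.2
finger_force: 5.4
```

Request:
play_rows --motion '[[[-0.002,0,0,0,0,0],[-0.002,0,0,0,0,0]]]'

```text
time_s: 18.7
eef_pos: [434.3, 204.9, 66.2]
eef_rot: [-0.675, 0.738, -0.002, -0.003]
contact_force: [0.0, -16.3, 7.7]
opening: 0.2
finger_force: 7.9
```

Request:
play_rows --motion '[[[0.025,0,0,0,0,0],[0.06,0,0,0,0,0],[0.1,0,0,0,0,0],[0.105,0,0,0,0,0],[0.105,0,-0.05,0,0,0],[0.07,0.0,-0.11,0,0,0],[0.06,0,-0.17,0,0,0],[0.06,0,-0.23,0,0,0],[0.06,0,-0.23,0,0,0]]]'

```text
time_s: 19.82
eef_pos: [432.0, 150.9, 301.8]
eef_rot: [-0.675, 0.737, -0.001, 0.007]
contact_force: [0.6, 0.1, -1.2]
opening: -0.0
finger_force: 0.0
```

Run:
```python
from h import *
st=r.observe();print(st['time_s'],inv(st['eef_pos']))
M,im,d=snap('wrist','w8')
q=nets.search_frame('wrist','cassette');print([(x['confidence'],inv(w(M,x['xyz'])).round(0)) for x in q])
q=nets.search_frame('wrist','ejector_knob');print([(x['confidence'],inv(w(M,x['xyz'])).round(0)) for x in q])
for n,p in dict(knob=P(-82,1,74),movO=P(-43,-119,61),tabO=P(-66,-190,70),cas=P(0,112,80),c140=P(0,140,24),c100=P(0,100,24)).items(): print(n,pix('wrist',M,p).round(0))
```

```text
19.825 [-85.68989702   4.19779655 301.81962205]
[(0.56, array([  1., 104.,  73.]))]
[(0.77, array([-65.,  -1.,  44.]))]
knob [316. 199.]
movO [267.  49.]
tabO [295. -50.]
cas [224. 323.]
c140 [237. 323.]
c100 [235. 287.]
```

View pics/w8.png

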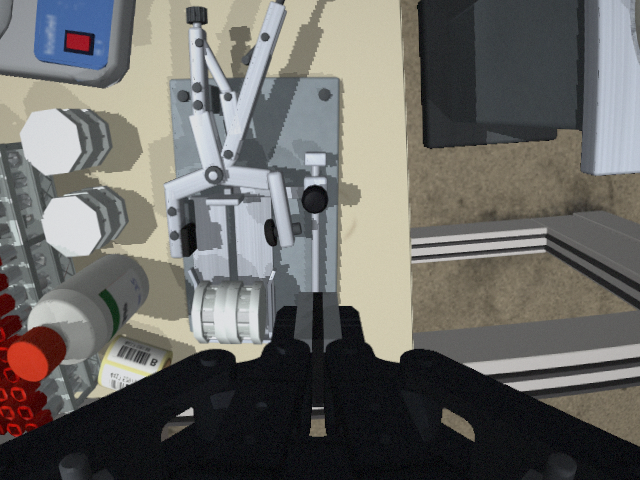

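The wrist picture shows the cassette lying flat, shut and square in the outfeed at (229,312). The knob is back home at (315,199), the pliers are open, and the neighbouring things are where they were. The knob travelled at least 74 mm and hit a hard stop. Handing in.

```bash
python3 -c "
from bench import r
print(r.job_done())"
```

```text
the job is handed in; nothing more can be done
None
```

I handed the job in at about 20 s of the 58 s allowed; no verdict came back. In the last picture the cassette lies flat and shut on the outfeed, the pliers are open and the ejector is home. The release lever took two pushes, because the first did not break the lock.

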